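Thread a long bolt out of a covered bin and hold it over the light panel

TASK

The long bolt in the orange bin has to be checked: work it out through the bin's mouth, which is shorter than the bolt (slide it endwise under one cover, tilt it and draw it out slantwise). Then carry it to the lit inspection panel and hold it there level, lengthwise along the panel and over its middle, about 10 cm above the face, and finish while still holding it still in the gripper, not putting it down. Leave everything else on the table where it is.

Things in the scene. Friction and masses are not known exactly. Their poses are not given: they have to be found in the camera images.
- bin: fixed orange steel bin, 290 x 130 mm, 63 mm high; origin on the work surface under its centre, x along its length, z up. Walls and covers 3 mm, floor 4 mm thick. Inside: 284 mm long, 124 mm wide, 56 mm from floor to underside of the covers. A fixed flat cover, 74 mm long, closes the top at either end over the full width
- bin_mouth (a point): centre of the open mouth between the covers, the bin's only opening, level with the covers' top, 63 mm above the work surface; axes as the bin. The mouth is 136 mm (x) by 124 mm (y); its diagonal, 184 mm, is shorter than the bolt. Open fingers wider than 124 mm over their backs do not fit in
- bolt_mid (a point): middle of the long loose steel bolt, on its axis; x along it to the head. 200 mm long, 196 to 364 g, balanced at the middle; shank 14 mm round, a hexagon 12 mm long, 21 mm across flats, at either end: grey head (+x), fixed yellowish nut (-x). Starts level on the bin's floor, axis 14.5 mm above the work surface, lengthwise within 3 degrees, both ends under the covers
- bolt_head (a point): centre of the bolt's outer end face at the head, 100 mm from bolt_mid
- bolt_nut (a point): centre of the bolt's outer end face at the nut, 100 mm from bolt_mid
- panel_top (a point): centre of the lit face of the fixed inspection light panel, 17 mm above the work surface: black frame 240 x 120 mm, white face; x axis along its length, z up; nothing lies on it
- bignut: loose plain hexagon nut, 24 mm across, 16 mm high, on the work surface between bin and panel; bystander; origin centre of underside
- wrench: loose wrench 170 mm long lying on the far side; bystander
- driver: loose screwdriver with a green handle lying on the far side; bystander
- jar: loose closed jar, 68 mm wide, 85 mm high, at the far side; bystander; origin centre of underside
- cup: loose blue mug, 76 mm wide, 85 mm high, on the left; bystander; origin centre of underside
- washer: loose large washer, 56 mm wide, 6 mm thick, on the robot's side of the table to the left or right; bystander; origin centre of underside
- shortbolt: loose short yellowish bolt standing on its head, 19 mm wide, 54 mm high, on the robot's side of the table to the left or right; bystander; origin centre of underside
Mind the look-alikes: they are no part of the job. Leave any pink, red or yellow look-alike of the part that bears bolt_mid alone.

How it is judged:
On the way, in this order (a step that is already met when the one before it is completed fails the run):
1. the bolt, held in the gripper, slants through the mouth: one end up out of the bin, the other still inside below the covers (contact force between bolt and the fingers above 1 N and ((height (world z) of bolt_head above 0.078 m and height (world z) of bolt_nut below 0.055 m) or (height (world z) of bolt_nut above 0.078 m and height (world z) of bolt_head below 0.055 m))), for 0.1 s.
2. the whole bolt is out, held above the bin's covers (contact force between bolt and the fingers above 1 N and height (world z) of each of bolt_head, bolt_nut above 0.078 m), for 0.2 s.
At the end, for the whole second after the job is handed in: the bolt is held in the fingers and by nothing else, still (under 30 mm/s); its middle within 35 mm of the panel's centre seen from above and 55 to 160 mm above the panel's face; level within 11 degrees and along the panel's length within 15 degrees, either way round (contact force between bolt and the fingers above 1 N and horizontal distance between bolt_mid and panel_top below 0.035 m and z of bolt_mid in the frame of panel_top between 0.055 and 0.16 m and angle between bolt_mid's own x axis and vertical between 1.3708 and 1.7708 rad and angle between the x axis of bolt_mid and the x axis of panel_top, either way round below 0.26 rad and contact force between bolt and panel below 0.1 N and contact force between bolt and bin below 0.1 N and linear speed of bolt below 0.03 m/s); the arm keeps its last pose, push and grip.
It fails at once if a bystander on the table is moved by more than 20 mm (distance of any of bignut, wrench, driver, jar, cup, washer, shortbolt from where it was at the start of the episode above 0.02 m).
It also fails if it takes over 51 s, if anything falls off the work surface, if the arm or the gripper's body presses on something with over 40 N, if the wrist force passes 120 N, or if a joint passes its speed limit or range.

ROBOT

A 7-joint arm with a two-finger parallel gripper is mounted at the origin on the work surface. World frame = base frame: x ahead of the robot, y to its left, z up, the work surface at z = 0. Lengths are in m, angles in rad, forces in N, time in s.
With the tool pointing down it reaches from about 0.425 to 0.95 m from the base axis. Payload 16.7 kg.
Tool frame: the origin (TCP) lies midway between the tips of the shut fingers; the grasp point (between the pads) lies 19 mm behind it; z points along the fingers, y is the direction in which the jaws open and shut (so a half turn about z gives the same grasp; the last joint's range is limited). The gripper opens to 94 mm and grips with 3 to 60 N. Pads are 16 mm wide; open, the fingers measure 119 mm over their backs; the gripper's body (75 mm by 177 mm) begins 78 mm behind the grasp point.
Start: joints at [-1.413, 0.426, 0.074, 1.606, -0.034, 1.111, -0.067], TCP at [0.205, 0.643, 0.205] pointing down, gripper open.
Joint ranges: [-2.85, 2.85], [-0.5, 2.14], [-1.23, 1.37], [0.21, 2.46], [-1.02, 4.16], [0.16, 2.05], [-2.73, 2.73]. Speed limits (rad/s): [1.89, 1.89, 2.39, 2.39, 3.01, 3.01, 3.01].

INTERFACE

Orientations are given as a unit quaternion [x, y, z, w].
In Python, from bench import ctrl, vision gives the robot as it stands. The module is installed in compiled form; this text tells all that it offers.
- The arm moves only by the tool step_arm, never from a script. Its argument "steps" is text: rows parted by semicolons, each of 5 numbers parted by spaces: the shift along the tool's x, y, z in m, then the turn about the tool's z in rad, then the closure, from -1 (fully open) to 1 (shut). A call has 1 to 12 rows; each row is the pose to reach, as a shift and turn from the pose commanded when the call began, along the tool's axes at that moment; what a row does not reach only later rows make up. A row lasts 1/8 s, in which the tool goes at most 62.5 mm and 10.7 degrees, less where a joint would pass 70% of its speed; a pose out of reach is approached as far as the arm can. A call with a gripper value outside its range is refused whole. The fingers move at their own pace and stop on an object; "force" is the grip in N (left out, the last holds). Time passes only in rows, so rows that repeat a pose let the fingers close. It gives the time, the measured TCP pose, the force and the opening at its end, in the units of the state.
- ctrl.sense(): the state, without advancing time (a new reading comes with each control period).
- vision.capture(name): name is "side" or "top" or "wrist"; returns a dict with "image" (480x640x3 uint8, red, green, blue), "fx", "fy", "cx", "cy" (pixels), "pose" (4x4, takes a point from camera to world coordinates); the wrist camera has in their place "hand_eye" (4x4, takes a point from camera to tool coordinates, whose origin is the TCP and whose axes are the flange's). Camera axes: x right, y down, z forward; pixel columns grow to the right and rows downward; lengths in m; the calibration is good to about 2 mm. A picture is of the moment at which its call begins: read the wrist's pose just before it. There is no depth.
- ctrl.hand_in(): hands the job in, once; it reports no verdict.
The state is a dict: "time_s": time; "q": joint angles; "qd": joint speeds; "tau": joint torques, N m; "ee_pos": TCP position; "tool_rot": TCP orientation; "force": force on the tool from outside, world axes, zero at the start; "wrist_torque": the same for the moment, N m; "finger_gap": finger opening in m.
Only numpy, scipy, OpenCV 4.12 (cv2) and the standard library are available. Lean on these libraries where they do the work, as an engineer would, in place of code of your own. Each camera call takes 0.05 s, during which the arm holds its last target.

## Working session

There is one attempt and no reset: what is moved stays moved. The work goes in short steps, Python scripts to look and compute and a tool call to move; the robot and the scene stay as the last step left them, time stands still between calls to the robot, and variables do not carry over. Pictures are saved under pics/ and viewed, and the job is handed in when it is done.

Besides the shell and the picture viewer there is one more tool, called after "Call:" by a JSON object that holds its "name" and its "arguments". step_arm: Moves the arm, as the interface text tells. Its arguments: {"type":"object","properties":{"steps":{"type":"string"},"force":{"type":"number"}},"required":["steps"]}

```bash
mkdir -p pics
python3 - <<'E'
from bench import ctrl, vision
import cv2, numpy as np
s=ctrl.sense(); print(s)
for n in("top","side","wrist"):
    c=vision.capture(n); cv2.imwrite(f"pics/{n}0.png",c["image"][:,:,::-1])
    print(n,c["fx"],c["fy"],c["cx"],c["cy"]); print(np.round(c.get("pose",c.get("hand_eye")),4))
E
```

```text
{'time_s': 0.0, 'q': array([-1.41250324,  0.42675495,  0.07383592,  1.60661882, -0.03412656,
        1.11078388, -0.06713143]), 'qd': array([-8.74155958e-04,  7.38579953e-05,  4.41349575e-04, -7.10527867e-04,
       -1.53061078e-04,  9.07026898e-04,  1.02483412e-04]), 'tau': array([ 9.81715020e-04, -9.35789537e+01,  3.66814882e+00, -4.54200447e+01,
       -4.86502144e-02,  2.01509072e-02,  1.12560999e-04]), 'ee_pos': array([0.20437384, 0.64284986, 0.20475464]), 'tool_rot': array([ 1.53320195e-01,  9.88176346e-01, -6.49710263e-04, -6.60401818e-05]), 'force': array([0.0015741 , 0.5434826 , 0.02871366]), 'wrist_torque': array([0.04176212, 0.04067221, 0.0178333 ]), 'finger_gap': 0.09369414457616605}
top 621.5176877884738 621.5176877884738 320.65795838108113 231.60881425809444
[[-1.2600e-02 -9.8650e-01  1.6300e-01  2.6110e-01]
 [-9.9990e-01  1.2800e-02  2.0000e-04  2.1000e-02]
 [-2.3000e-03 -1.6300e-01 -9.8660e-01  1.6675e+00]
 [ 0.0000e+00  0.0000e+00  0.0000e+00  1.0000e+00]]
side 444.30215242710017 444.30215242710017 322.64862739854584 236.7308735246473
[[ 0.8133 -0.3016  0.4976 -0.0235]
 [-0.5816 -0.3955  0.7108 -0.7365]
 [-0.0176 -0.8675 -0.497   0.617 ]
 [ 0.      0.      0.      1.    ]]
wrist 424.54632049114963 424.54632049114963 323.6573904299334 235.68153368083804
[[ 7.000e-04 -9.738e-01 -2.272e-01  6.470e-02]
 [ 1.000e+00  7.000e-04  1.000e-04 -9.000e-04]
 [ 1.000e-04 -2.272e-01  9.738e-01 -1.796e-01]
 [ 0.000e+00  0.000e+00  0.000e+00  1.000e+00]]
```

View pics/top0.png

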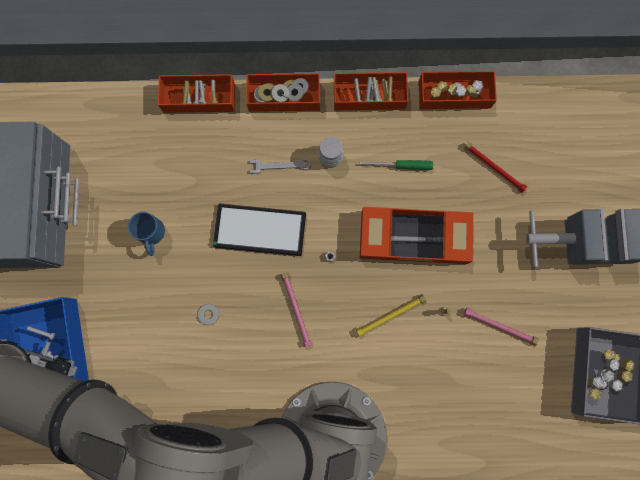

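View pics/side0.png

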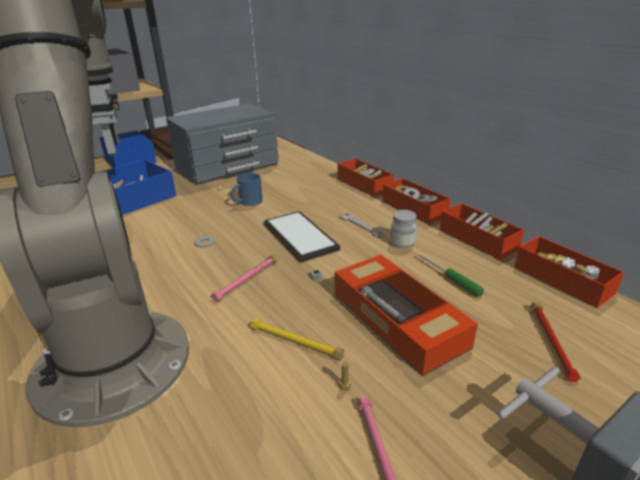

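View pics/wrist0.png

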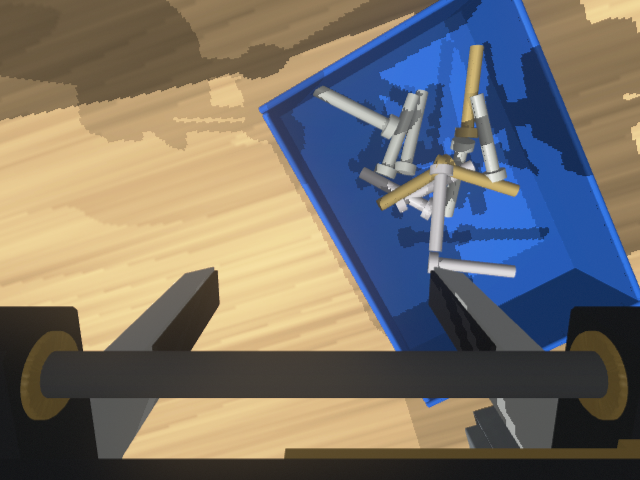

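Candidates for the bolt in the top image are grey in the orange bin (416,239), pink (297,310) and (500,326), yellow (390,316), and red (495,167). By the description it is the grey one in the bin, so I'll check that in a close crop.

```bash
cat > h.py <<'E'
import numpy as np, cv2
from scipy.spatial.transform import Rotation as R
from bench import ctrl, vision
def cam(n):
    s=ctrl.sense(); c=vision.capture(n)
    if "pose" in c: T=c["pose"]
    else:
        T=np.eye(4);T[:3,:3]=R.from_quat(s["tool_rot"]).as_matrix();T[:3,3]=s["ee_pos"];T=T@c["hand_eye"]
    return c,np.array(T)
def at(c,T,u,v,z):
    d=T[:3,:3]@np.array([(u-c["cx"])/c["fx"],(v-c["cy"])/c["fy"],1]);o=T[:3,3]
    return o+d*(z-o[2])/d[2]
def proj(c,T,p):
    q=np.linalg.inv(T)@np.append(p,1); return np.array([c["fx"]*q[0]/q[2]+c["cx"],c["fy"]*q[1]/q[2]+c["cy"]])
E
python3 - <<'E'
from h import *
c,T=cam("top")
im=c["image"][:,:,::-1]
cv2.imwrite("pics/binz.png",cv2.resize(im[195:275,350:485],None,fx=5.9,fy=5.9,interpolation=cv2.INTER_CUBIC))
cv2.imwrite("pics/panz.png",cv2.resize(im[195:265,205:345],None,fx=5.7,fy=5.7,interpolation=cv2.INTER_CUBIC))
for n,u,v,z in [("bin",417,235,.063),("bolt",416,239,.0145),("panel",260,230,.017),("bignut",329,257,.016),("jar",331,150,.085),("cup",147,228,.085)]:
    print(n,np.round(at(c,T,u,v,z),3))
E
```

```text
bin [ 0.514 -0.23   0.063]
bolt [ 0.511 -0.235  0.014]
panel [0.54  0.185 0.017]
bignut [ 0.465 -0.     0.016]
jar [ 0.74  -0.009  0.085]
cup [0.538 0.47  0.085]
```

View pics/binz.png

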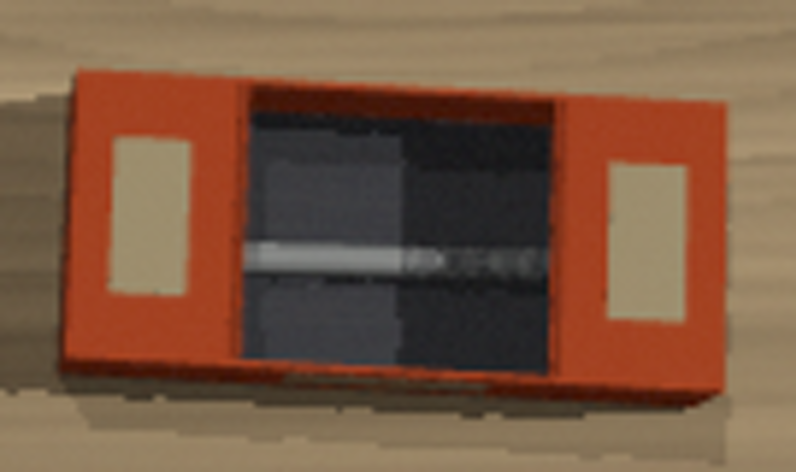

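View pics/panz.png

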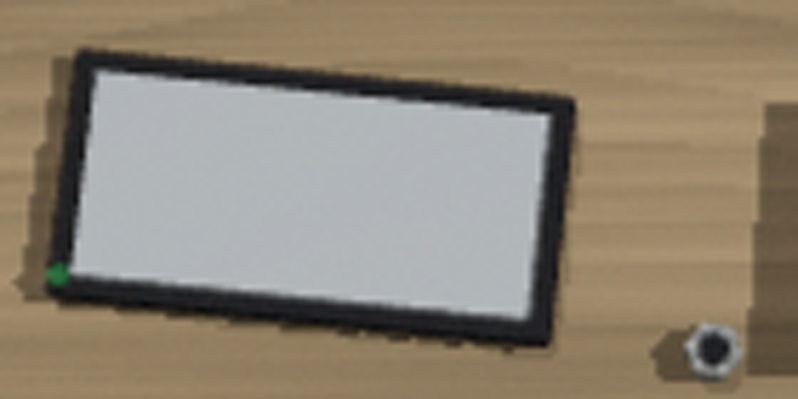

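The crop shows the grey shank crossing the mouth at crop (245–548, 258), with both ends hidden under the covers. That is the target. Next I'll get the bin and panel poses.

Run:
```python
from h import *
c,T=cam("top")
def rect(P,s,o,z):
    W=np.array([at(c,T,(u+.5)/s-.5+o[0],(v+.5)/s-.5+o[1],z) for u,v in P])
    x=(W[1]-W[0]+W[2]-W[3])/2; y=(W[0]-W[3]+W[1]-W[2])/2
    print("ctr",np.round(W.mean(0),4),"len",np.linalg.norm(x),np.linalg.norm(y),"dir deg",np.degrees(np.arctan2(x[1],x[0])), "perp",np.degrees(np.arctan2(y[1],y[0])))
rect([(78,70),(727,101),(722,390),(63,360)],5.9,(350,195),.063)
rect([(82,50),(574,98),(548,345),(50,293)],5.7,(205,195),.017)
for u,v in [(245,257),(400,258),(545,262)]:
    print(at(c,T,(u+.5)/5.9-.5+350,(v+.5)/5.9-.5+195,.0145))
s=ctrl.sense();print(R.from_quat(s["tool_rot"]).as_matrix().round(3))
```

```text
ctr [ 0.518  -0.2302  0.063 ] len 0.28965967918563695 0.13017659512196061 dir deg -93.45388354258289 perp -4.116060993843719
ctr [0.5432 0.1859 0.017 ] len 0.23562783649447044 0.11803885103750554 dir deg -96.58123745570425 perp -6.47836034909328
[ 0.51391302 -0.16792499  0.0145    ]
[ 0.51253581 -0.2385532   0.0145    ]
[ 0.50983537 -0.30454355  0.0145    ]
[[-0.953  0.303 -0.   ]
 [ 0.303  0.953 -0.001]
 [-0.    -0.001 -1.   ]]
```

Call:
{"name": "step_arm", "arguments": {"steps": "-0.04 -0.028 0 0.065 -1; -0.08 -0.057 -0.005 0.13 -1; -0.12 -0.085 -0.01 0.195 -0.1; -0.16 -0.114 -0.02 0.26 -0.1; -0.2 -0.142 -0.02 0.325 -0.1; -0.24 -0.17 -0.02 0.39 -0.1; -0.28 -0.2 -0.02 0.455 -0.1; -0.32 -0.228 -0.02 0.52 -0.1; -0.36 -0.256 -0.02 0.585 -0.1; -0.4 -0.285 -0.02 0.65 -0.1; -0.4 -0.285 -0.02 0.65 -0.1"}}

```text
time_s: 1.62
ee_pos: [0.5013, 0.2469, 0.2256]
tool_rot: [0.464, 0.886, -0.0, 0.001]
force: [0.7, 0.6, -0.1]
finger_gap: 0.0517
```

Call:
{"name": "step_arm", "arguments": {"steps": "-0.04 -0.027 0 0.066 -0.1; -0.08 -0.054 0 0.132 -0.1; -0.12 -0.08 0 0.198 -0.1; -0.16 -0.107 0 0.264 -0.1; -0.2 -0.134 0 0.33 -0.1; -0.24 -0.161 0 0.396 -0.1; -0.28 -0.188 0 0.462 -0.1; -0.32 -0.214 0 0.528 -0.1; -0.36 -0.241 0 0.594 -0.1; -0.4 -0.268 0 0.66 -0.1; -0.4 -0.268 0 0.66 -0.1; -0.4 -0.268 0 0.66 -0.1"}}

```text
time_s: 3.12
ee_pos: [0.5104, -0.2299, 0.2252]
tool_rot: [0.723, 0.691, -0.0, -0.0]
force: [0.7, 0.2, 0.7]
finger_gap: 0.0517
```

Run:
```python
from h import *
c,T=cam("wrist"); s=ctrl.sense()
print(s["ee_pos"],s["q"].round(2),np.degrees(R.from_quat(s["tool_rot"]).as_euler("zyx")),s["finger_gap"])
cv2.imwrite("pics/w1.png",c["image"][:,:,::-1]); np.savez("w1.npz",T=T,im=c["image"])
```

```text
[ 0.51056443 -0.22941096  0.22528342] [-0.33  0.27  0.77  1.88 -0.21  1.08  0.48] [-8.74315550e+01 -1.81434555e-02 -1.79964310e+02] 0.05188666730091531
```

View pics/w1.png

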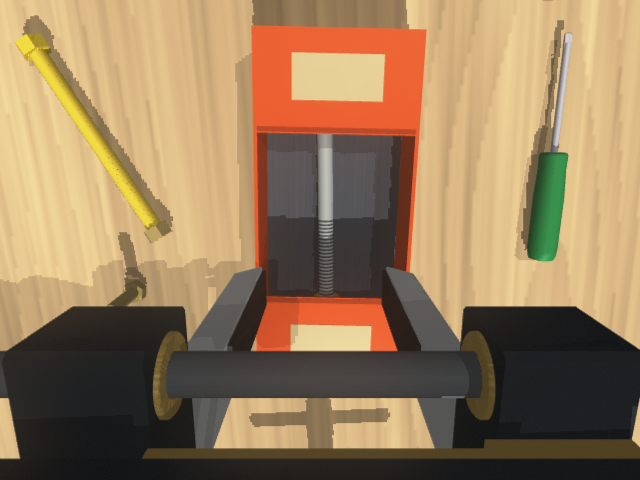

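The wrist view shows the shank at u≈325 from v=133 to 295, with the thread towards the lower (−y) end. Both ends are under the covers. I'll check the side view for an end.

Run:
```python
from h import *
c,T=cam("side")
im=c["image"][:,:,::-1]
cv2.imwrite("pics/s1.png",cv2.resize(im[250:375,325:485],None,fx=4.8,fy=4.8,interpolation=cv2.INTER_CUBIC))
d=np.load("w1.npz"); w=dict(vision.capture("wrist")); Tw=d["T"]
for n,u,v,z in [("shank top",326,140,.0145),("shank bot",325,285,.0145),("farL",257,132,.0615),("farR",415,135,.0615),("nearL",258,298,.063),("nearR",410,301,.063),("ctopL",252,27,.063),("ctopR",427,30,.063)]:
    print(n,at(w,Tw,u,v,z).round(4))
# predicted head at various offsets in side
dv=np.array([-.03,-.9995,0])
for t in (-.1,-.09,-.08,-.07,-.06):
    p=np.array([.5125,-.2302,.0145])+dv*t; print(t,((proj(c,T,p)-[325,250])*4.8).round())
```

```text
shank top [ 0.5157 -0.1685  0.0145]
shank bot [ 0.5087 -0.3056  0.0145]
farL [ 0.4616 -0.1596  0.0615]
farR [ 0.5856 -0.1675  0.0615]
nearL [ 0.4515 -0.2974  0.063 ]
nearR [ 0.5815 -0.306   0.063 ]
ctopL [ 0.4642 -0.084   0.063 ]
ctopR [ 0.5939 -0.0919  0.063 ]
-0.1 [194. 193.]
-0.09 [208. 204.]
-0.08 [222. 215.]
-0.07 [236. 226.]
-0.06 [250. 237.]
```

View pics/s1.png

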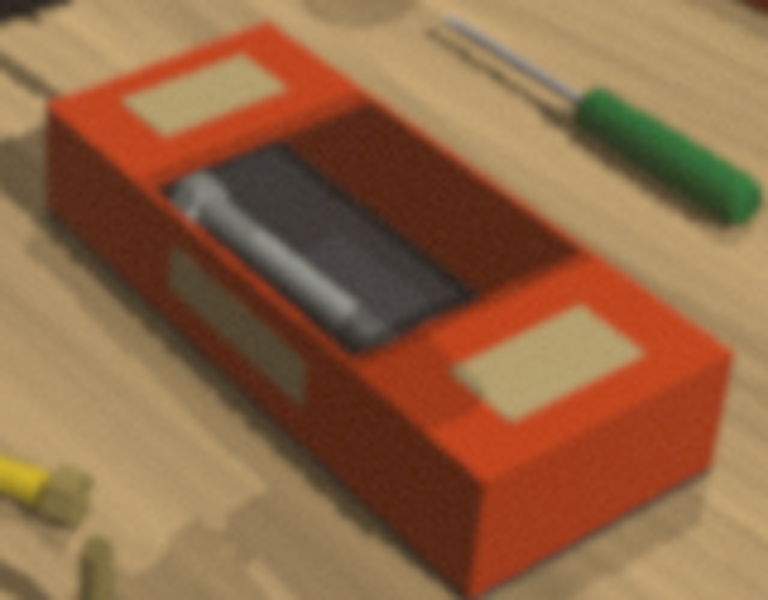

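The side crop shows the grey head at crop (195,190), which puts the bolt's middle about at the bin's centre with the head towards +y. Now I'll descend.

Call:
{"name": "step_arm", "arguments": {"steps": "-0.0015 0.0015 0.05 0 -0.1; -0.0015 0.0015 0.1 0 -0.1; -0.0015 0.0015 0.14 0 -0.1; -0.0015 0.0015 0.165 0 -0.1; -0.0015 0.0015 0.185 0 -0.1; -0.0015 0.0015 0.2 0 -0.1; -0.0015 0.0015 0.2 0 -0.1; -0.0015 0.0015 0.2 0 -0.1", "force": 25}}

```text
time_s: 4.28
ee_pos: [0.5121, -0.2327, 0.0262]
tool_rot: [0.724, 0.69, 0.0, 0.0]
force: [-0.0, -0.5, 0.6]
finger_gap: 0.0516
```

Run:
```python
from h import *
c,T=cam("wrist"); s=ctrl.sense()
print(s["ee_pos"],s["force"],np.degrees(R.from_quat(s["tool_rot"]).as_euler("zyx")),s["finger_gap"])
cv2.imwrite("pics/w2.png",c["image"][:,:,::-1])
c,T=cam("side"); cv2.imwrite("pics/s2.png",cv2.resize(c["image"][200:350,300:500,::-1],None,fx=4,fy=4,interpolation=cv2.INTER_CUBIC))
```

```text
[ 0.51219212 -0.23266855  0.0262925 ] [-0.13846377  0.56180476  0.23421491] [-8.73061064e+01  6.75626797e-02  1.79985885e+02] 0.052203094127180584
```

View pics/w2.png

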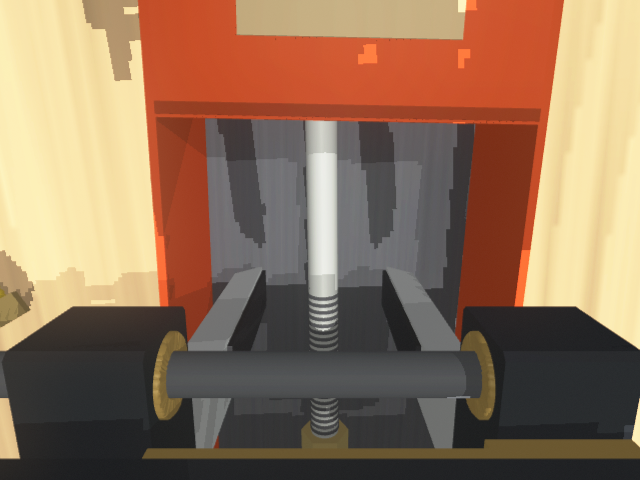

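View pics/s2.png

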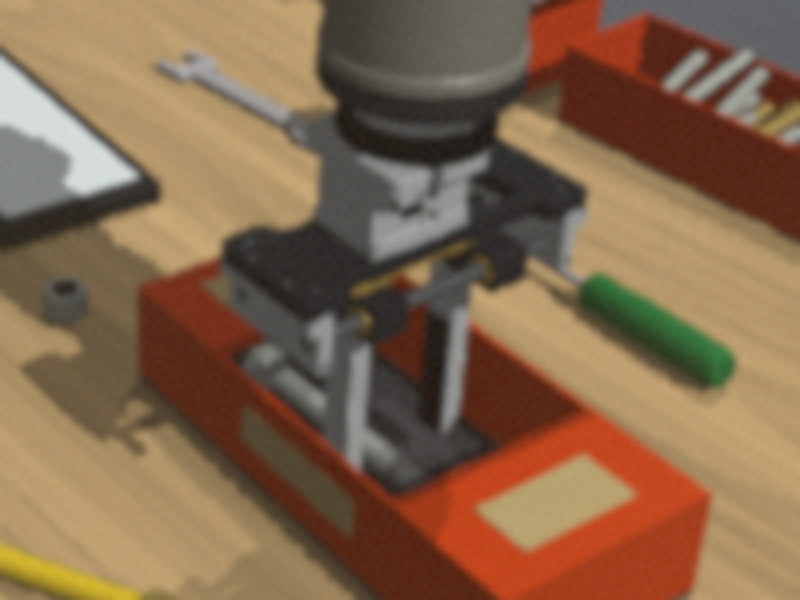

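Run:
```python
from h import *
c,T=cam("wrist")
print(at(c,T,324,420,.026),at(c,T,324,435,.018),at(c,T,322,180,.0145),at(c,T,324,300,.0145),at(c,T,324.5,410,.0145))
```

```text
[ 0.50953839 -0.30188928  0.026     ] [ 0.50888129 -0.31655903  0.018     ] [ 0.51395516 -0.18734771  0.0145    ] [ 0.51220698 -0.24470251  0.0145    ] [ 0.50969882 -0.3045894   0.0145    ]
```

Call:
{"name": "step_arm", "arguments": {"steps": "0.0075 0 0.005 0 -0.1; 0.0075 0 0.012 0 -0.1; 0.0075 0 0.019 0 -0.1; 0.0075 0 0.019 0 -0.1; 0.0075 0 0.019 0 1; 0.0075 0 0.019 0 1; 0.0075 0 0.019 0 1; 0.0075 0 0.019 0 1; 0.0075 0 0.019 0 1; 0.0075 0 0.019 0 1", "force": 25}}

```text
time_s: 5.68
ee_pos: [0.5121, -0.225, 0.0066]
tool_rot: [0.723, 0.69, 0.0, 0.0]
force: [-0.4, 0.3, 2.2]
finger_gap: 0.0133
```

Run:
```python
from h import *
c,T=cam("wrist"); s=ctrl.sense()
print(s["ee_pos"],s["force"],s["wrist_torque"],s["finger_gap"],R.from_quat(s["tool_rot"]).as_matrix().round(3))
cv2.imwrite("pics/w3.png",c["image"][:,:,::-1])
```

```text
[ 0.51204408 -0.22499769  0.00656329] [-0.21444741  0.67813326  2.0653992 ] [-0.01797595  0.19719     0.06780206] 0.013304212830959238 [[ 0.047  0.999  0.   ]
 [ 0.999 -0.047 -0.   ]
 [ 0.     0.    -1.   ]]
```

View pics/w3.png

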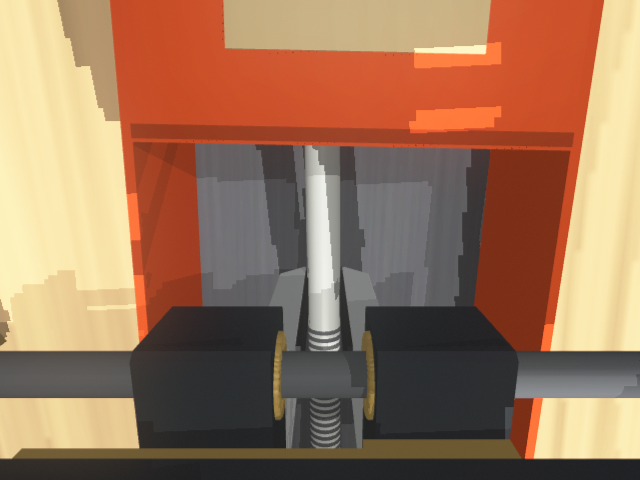

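Call:
{"name": "step_arm", "arguments": {"steps": "0 0 -0.003 0 1; -0.01 0 -0.004 0 1; -0.02 0 -0.004 0 1; -0.028 -0.0005 -0.004 0 1; -0.034 -0.0005 -0.004 0 1; -0.04 -0.001 -0.004 0 1; -0.044 -0.001 -0.004 0 1; -0.044 -0.001 -0.004 0 1"}}

```text
time_s: 6.72
ee_pos: [0.5089, -0.2692, 0.0105]
tool_rot: [0.724, 0.69, -0.0, 0.0]
force: [-0.8, -0.3, -1.7]
finger_gap: 0.0135
```

Run:
```python
from h import *
c,T=cam("wrist"); s=ctrl.sense()
print(s["ee_pos"],s["force"],s["wrist_torque"],s["finger_gap"])
cv2.imwrite("pics/w4.png",c["image"][:,:,::-1])
c,T=cam("side"); cv2.imwrite("pics/s4.png",cv2.resize(c["image"][200:350,300:500,::-1],None,fx=4,fy=4,interpolation=cv2.INTER_CUBIC))
```

```text
[ 0.50893673 -0.26884779  0.01046315] [ 0.38704657 -0.80545958 -2.16770837] [-0.07331493  0.08071151  0.01503281] 0.013056781225901651
```

View pics/w4.png

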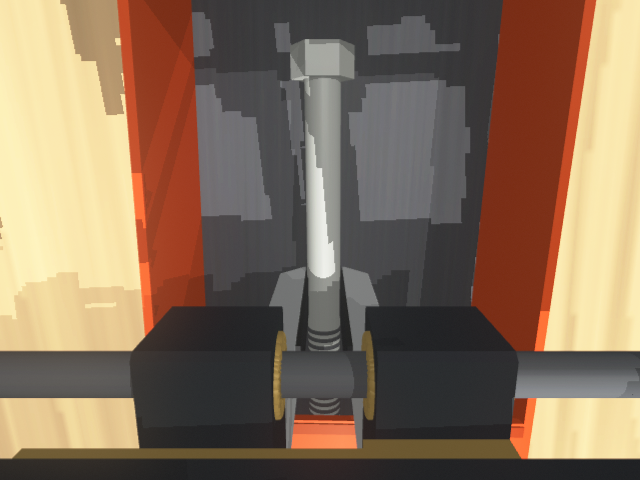

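View pics/s4.png

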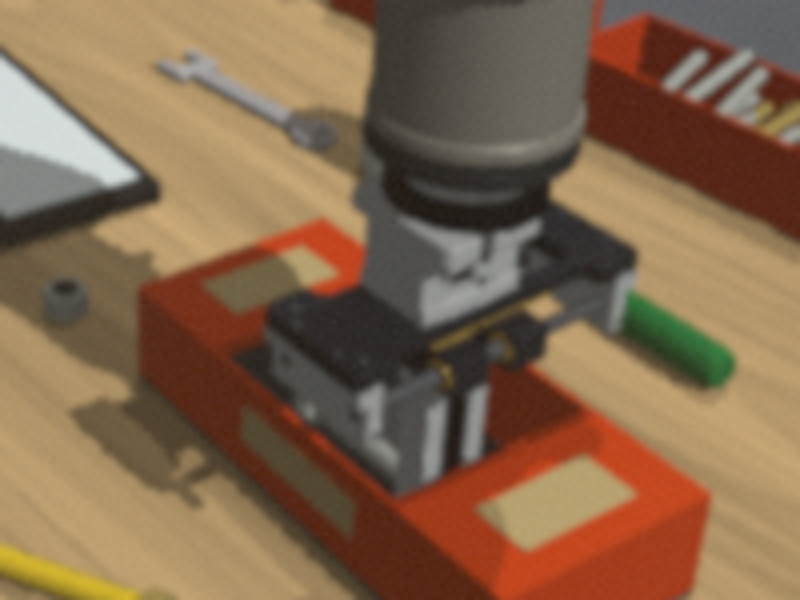

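Run:
```python
from h import *
c,T=cam("wrist"); 
for v,z in((40,.03),(80,.022)): print(at(c,T,323,v,z))
```

```text
[ 0.51360054 -0.17160573  0.03      ]
[ 0.51302207 -0.1838357   0.022     ]
```

Call:
{"name": "step_arm", "arguments": {"steps": "0 0 -0.01 0 1; 0 0 -0.018 0 1; 0 0 -0.025 0 1; 0 0 -0.03 0 1; 0 0 -0.034 0 1; 0 0 -0.038 0 1; 0 0 -0.042 0 1; 0 0 -0.042 0 1", "force": 18}}

```text
time_s: 7.88
ee_pos: [0.509, -0.2688, 0.0526]
tool_rot: [0.724, 0.69, 0.0, -0.0]
force: [0.4, 0.2, -4.2]
finger_gap: 0.0129
```

```bash
cat > look.py <<'E'
import sys
from h import *
k=sys.argv[1]
s=ctrl.sense(); print(s["time_s"],s["ee_pos"],s["force"],s["wrist_torque"],s["finger_gap"])
c,T=cam("wrist"); a=c["image"][:,:,::-1]
c,T=cam("side"); b=cv2.resize(c["image"][160:360,250:510,::-1],(624,480),interpolation=cv2.INTER_CUBIC)
o=np.hstack([a,b]); cv2.imwrite(f"pics/{k}.png",cv2.resize(o,None,fx=.63,fy=.63,interpolation=cv2.INTER_AREA))
cv2.imwrite(f"pics/{k}w.png",a)
E
python3 look.py a5
```

```text
7.875 [ 0.50897827 -0.26883939  0.05263872] [ 0.40060094  0.18351582 -4.16154192] [ 0.1753447  -0.03297915  0.07039772] 0.012940816862941537
```

View pics/a5.png

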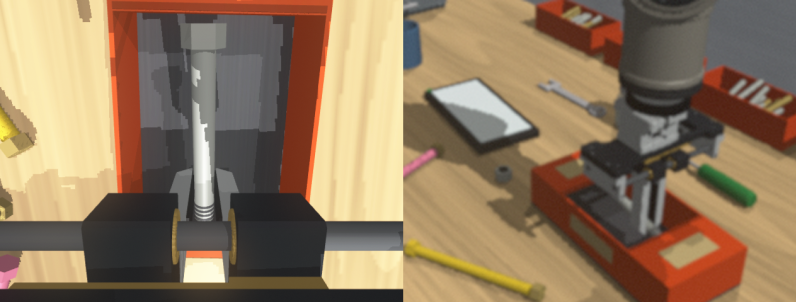

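Call:
{"name": "step_arm", "arguments": {"steps": "0 0 -0.002 0 1; 0 0 -0.004 0 1; 0 0 -0.006 0 1; 0 0 -0.008 0 1; 0 0 -0.008 0 1"}}

```text
time_s: 8.6
ee_pos: [0.5089, -0.2688, 0.0606]
tool_rot: [0.724, 0.69, 0.0, -0.0]
force: [-0.6, 0.6, -4.3]
finger_gap: 0.0137
```

```bash
python3 look.py a6
```

```text
8.6 [ 0.50890718 -0.26882018  0.06062079] [-0.57095673  0.63847729 -4.33104094] [ 0.1414109   0.1386179  -0.04086061] 0.013686987450365803
```

View pics/a6w.png

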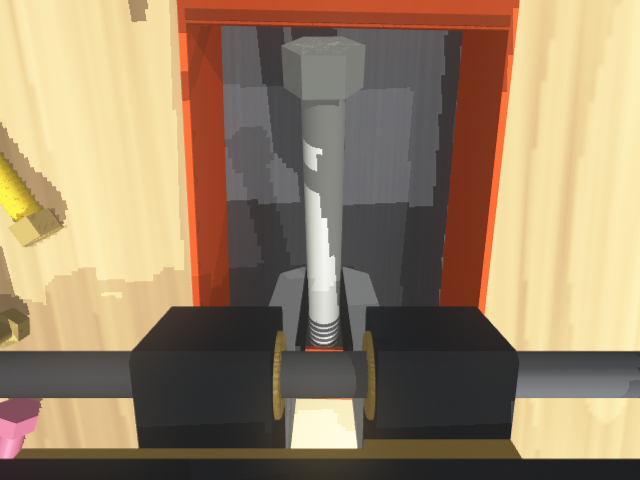

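Run:
```python
from h import *
c,T=cam("side"); cv2.imwrite("pics/s6.png",cv2.resize(c["image"][230:350,320:480,::-1],None,fx=5,fy=5,interpolation=cv2.INTER_CUBIC))
```

```text
(no output)
```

View pics/s6.png

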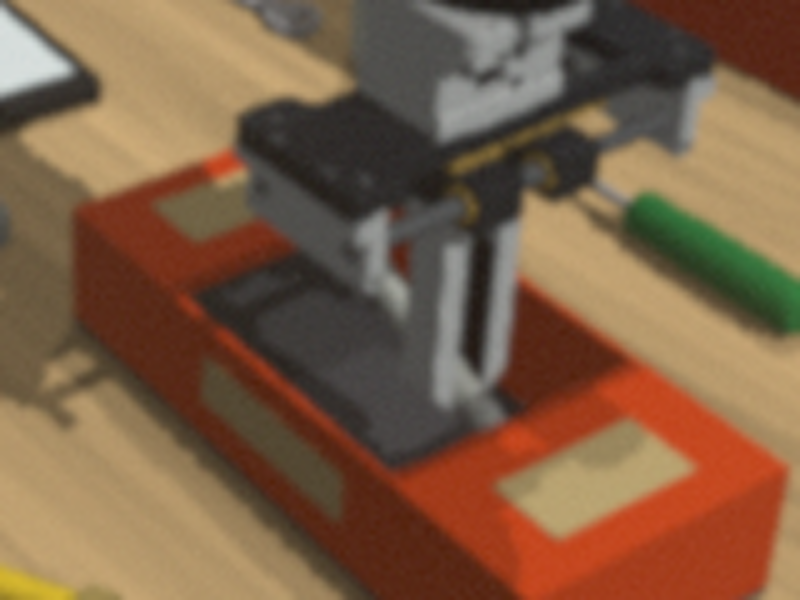

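Wrist picture: head at (323,70), now 82 px wide against 64 px before. That puts it about 0.105 m high, so the bolt is slanted about 22° with the nut still under the cover. Now I'll draw it out slantwise.

Call:
{"name": "step_arm", "arguments": {"steps": "0 0 -0.002 0 1; 0 0 -0.003 0 1; 0.007 0 -0.003 0 1; 0.014 0 -0.004 0 1; 0.021 0 -0.005 0 1; 0.03 0 -0.009 0 1; 0.04 0 -0.013 0 1; 0.05 0 -0.017 0 1; 0.06 0 -0.021 0 1; 0.07 0.001 -0.025 0 1; 0.076 0.001 -0.028 0 1; 0.076 0.001 -0.028 0 1", "force": 25}}

```text
time_s: 10.25
ee_pos: [0.5137, -0.1926, 0.0887]
tool_rot: [0.723, 0.691, 0.0, 0.0]
force: [0.4, -0.1, -1.7]
finger_gap: 0.0133
```

```bash
python3 look.py a7
```

```text
10.25 [ 0.51374094 -0.19258122  0.08869187] [ 0.36396264 -0.14852139 -1.65033663] [-0.04724201  0.04565082  0.01682219] 0.013327233958656372
```

View pics/a7.png

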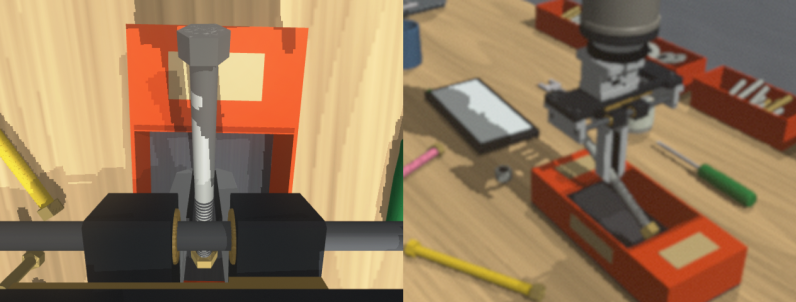

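The nut is now free in the mouth, seen yellowish in the side view at (650,230). I'll lift clear, then move back so both ends lie over the covers, to press the bolt level there.

Call:
{"name": "step_arm", "arguments": {"steps": "0 0 -0.015 0 1; 0 0 -0.035 0 1; 0 0 -0.055 0 1; 0 0 -0.07 0 1; 0 0 -0.07 0 1; 0 0 -0.07 0 1; 0 0 -0.07 0 1; -0.015 0 -0.07 0 1; -0.03 0 -0.07 0 1; -0.038 0 -0.07 0 1; -0.038 0 -0.07 0 1"}}

```text
time_s: 11.72
ee_pos: [0.5114, -0.2321, 0.1584]
tool_rot: [0.724, 0.69, -0.0, 0.0]
force: [-1.2, -0.9, -2.3]
finger_gap: 0.0131
```

```bash
python3 look.py a8
```

```text
11.725 [ 0.51141974 -0.232085    0.15841797] [-1.19795302 -0.94260271 -2.31922228] [-0.07597527  0.00319815 -0.02837077] 0.013099098022597266
```

View pics/a8.png

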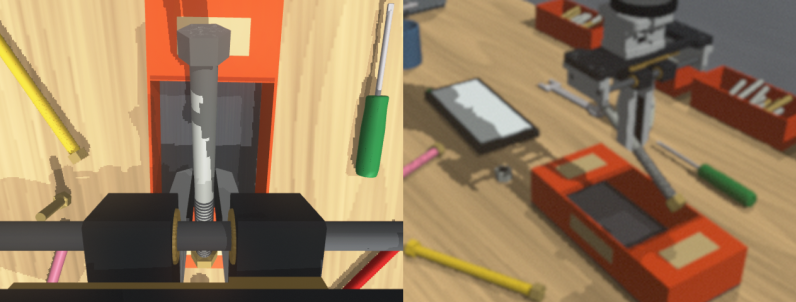

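Call:
{"name": "step_arm", "arguments": {"steps": "0 0 0.02 0 1; 0 0 0.035 0 1; 0 0 0.045 0 1; 0 0 0.053 0 1; 0 0 0.06 0 1; 0 0 0.066 0 1; 0 0 0.072 0 1; 0 0 0.078 0 1; 0 0 0.083 0 1; 0 0 0.087 0 1; 0 0 0.087 0 1", "force": 22}}

```text
time_s: 13.2
ee_pos: [0.5116, -0.2311, 0.0712]
tool_rot: [0.724, 0.69, -0.0, -0.0]
force: [-0.6, 0.9, -1.2]
finger_gap: 0.013
```

```bash
python3 look.py a9
```

```text
13.2 [ 0.51157478 -0.2310663   0.07123756] [-0.63700133  0.90894055 -1.19059062] [-0.01968554  0.09569015 -0.00946429] 0.012958725242495892
```

View pics/a9.png

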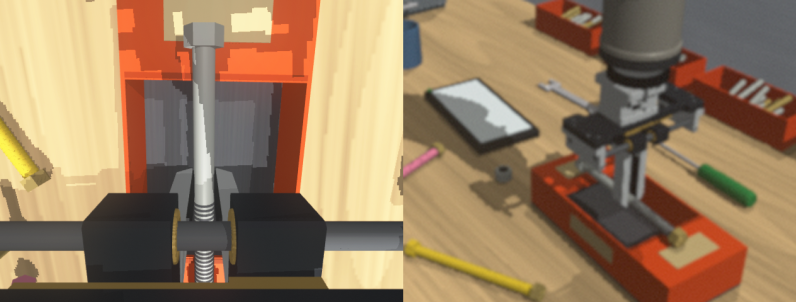

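Nearly level: the head narrowed to about 64 px (picture at (205,35)), and the nut rests on the cover. A few millimetres more.

Call:
{"name": "step_arm", "arguments": {"steps": "0 0 0.002 0 1; 0 0 0.004 0 1; 0 0 0.006 0 1; 0 0 0.007 0 1; 0 0 0.007 0 1"}}

```text
time_s: 13.92
ee_pos: [0.512, -0.2317, 0.0657]
tool_rot: [0.724, 0.69, 0.0, 0.0]
force: [-8.6, 1.7, 27.6]
finger_gap: 0.0132
```

```bash
python3 look.py b1
```

```text
13.925 [ 0.51196743 -0.23168256  0.06574074] [-8.59823986  1.71399784 27.5528633 ] [ 0.34846089  1.95649653 -0.01198618] 0.013249064571000767
```

View pics/b1.png

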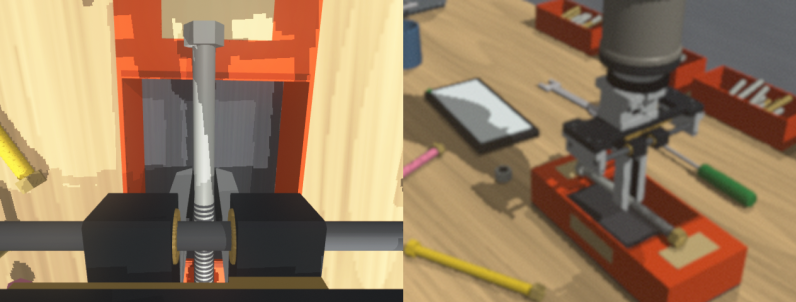

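Both ends are seated (27 N up), so the bolt is level. I'll grip firmer and lift.

Call:
{"name": "step_arm", "arguments": {"steps": "0 0 0.004 0 1; 0 0 0 0 1; 0 0 -0.008 0 1; 0 0 -0.02 0 1; 0 0 -0.04 0 1; 0 0 -0.06 0 1; 0 0 -0.08 0 1; 0 0 -0.1 0 1; 0 0 -0.12 0 1; 0 0 -0.12 0 1", "force": 45}}

```text
time_s: 15.28
ee_pos: [0.5126, -0.2313, 0.1864]
tool_rot: [0.723, 0.69, 0.001, 0.001]
force: [0.6, -0.1, -2.0]
finger_gap: 0.0126
```

```bash
python3 look.py b2
```

```text
15.275 [ 0.51257626 -0.23125903  0.18644214] [ 0.62351082 -0.09938017 -1.9997157 ] [-0.07519795  0.03341152 -0.04144446] 0.012585596240226945
```

View pics/b2.png

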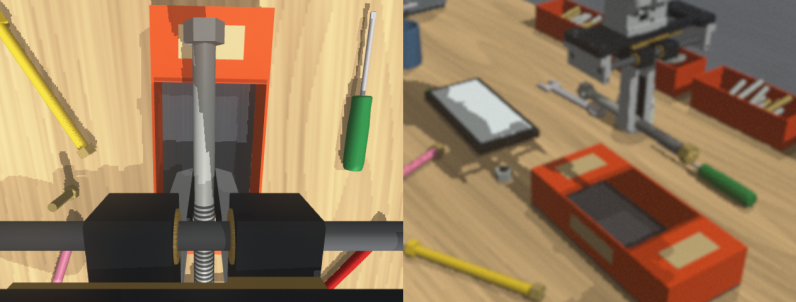

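The bolt is held level above the bin in the side view, with the head at (590,95) and the nut at (685,152). On to the panel.

Call:
{"name": "step_arm", "arguments": {"steps": "0.03 0.001 0 0 1; 0.075 0.002 0 0.01 1; 0.12 0.003 0 0.02 1; 0.165 0.004 0 0.03 1; 0.21 0.005 0 0.04 1; 0.255 0.007 0 0.05 1; 0.3 0.008 0 0.06 1; 0.345 0.009 0 0.066 1; 0.385 0.01 0 0.066 1; 0.41 0.011 0 0.066 1; 0.421 0.011 0 0.066 1; 0.421 0.011 0 0.066 1"}}

```text
time_s: 16.88
ee_pos: [0.5425, 0.1884, 0.1842]
tool_rot: [0.746, 0.666, -0.0, 0.0]
force: [-0.2, 0.0, -2.1]
finger_gap: 0.0128
```

```bash
python3 look.py b3
python3 - <<'E'
from h import *
c,T=cam("top"); cv2.imwrite("pics/t3.png",cv2.resize(c["image"][150:290,190:350,::-1],None,fx=4.2,fy=4.2,interpolation=cv2.INTER_CUBIC))
c,T=cam("side"); cv2.imwrite("pics/s3.png",cv2.resize(c["image"][120:280,220:430,::-1],None,fx=3.7,fy=3.7,interpolation=cv2.INTER_CUBIC))
E
```

```text
16.875 [0.54250026 0.1884373  0.18419246] [-0.22957416  0.00983026 -2.05099643] [-0.09635231  0.04600011  0.02562154] 0.012795816132829416
```

View pics/b3w.png

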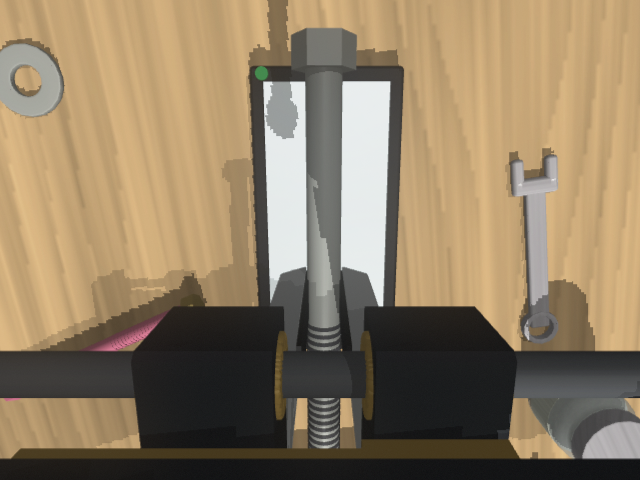

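View pics/s3.png

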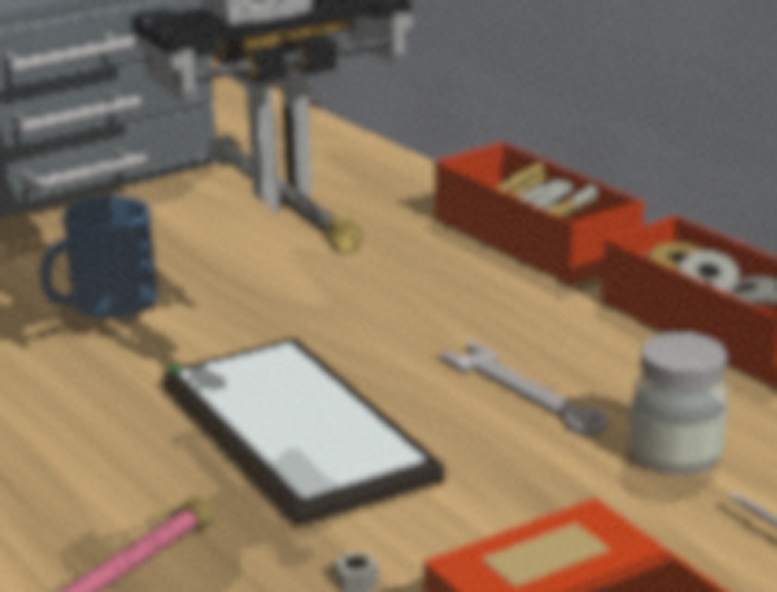

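Call:
{"name": "step_arm", "arguments": {"steps": "0 0 0.015 0 1; 0 0 0.035 0 1; 0 0 0.055 0 1; 0 0 0.068 0 1; 0 0 0.075 0 1; 0 0 0.075 0 1; 0 0 0.075 0 1; 0 0 0.075 0 1"}}

```text
time_s: 18.08
ee_pos: [0.5428, 0.1892, 0.11]
tool_rot: [0.746, 0.666, 0.0, 0.0]
force: [-0.1, 0.5, -1.3]
finger_gap: 0.0127
```

```bash
python3 look.py b4
python3 - <<'E'
from h import *
c,T=cam("side"); im=c["image"][:,:,::-1].copy()
s=ctrl.sense(); M=R.from_quat(s["tool_rot"]).as_matrix(); g=s["ee_pos"]-M[:,2]*.008
print(M.round(3))
for t,nm in ((.097,"h"),(-.103,"n")):
    p=proj(c,T,g+M[:,0]*t); print(nm,p, ((p-[220,120])*3.7).round()); cv2.circle(im,tuple(int(round(v)) for v in p),1,(0,0,255),-1)
cv2.imwrite("pics/s4b.png",cv2.resize(im[120:280,220:430],None,fx=3.7,fy=3.7,interpolation=cv2.INTER_CUBIC))
c,T=cam("top"); print(proj(c,T,g),proj(c,T,[.5432,.1859,.017])); cv2.imwrite("pics/t4.png",c["image"][:,:,::-1])
E
```

```text
18.075 [0.54280274 0.1891892  0.10997166] [-0.12023171  0.50317061 -1.34339205] [-0.07475409  0.07169405  0.05312999] 0.012715730230782898
[[ 0.113  0.994  0.   ]
 [ 0.994 -0.113  0.   ]
 [ 0.     0.    -1.   ]]
h [281.67335925 185.62530021] [228. 243.]
n [314.99591818 212.82456217] [351. 343.]
[254.32339114 222.53977894] [259.55011582 228.94252904]
```

View pics/b4w.png

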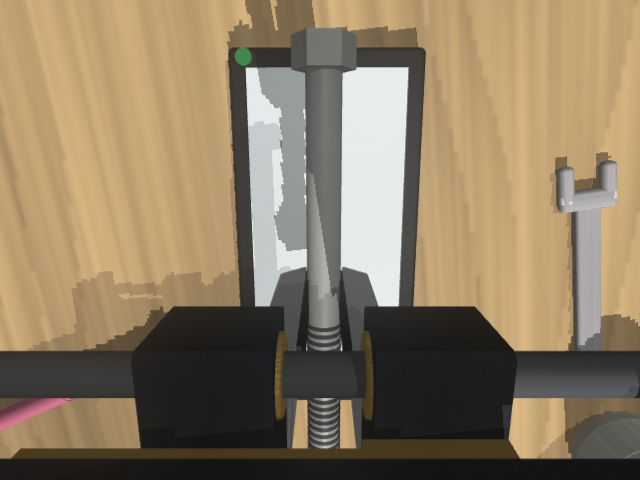

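View pics/s4b.png

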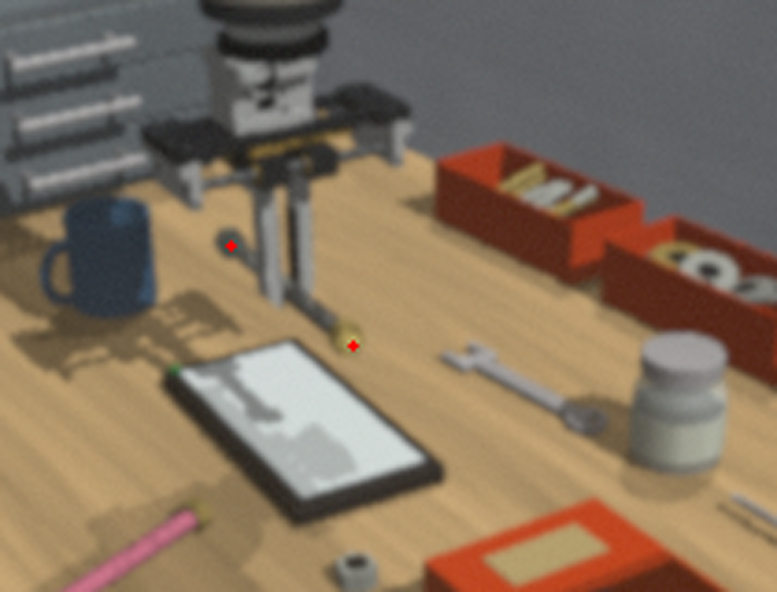

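View pics/t4.png

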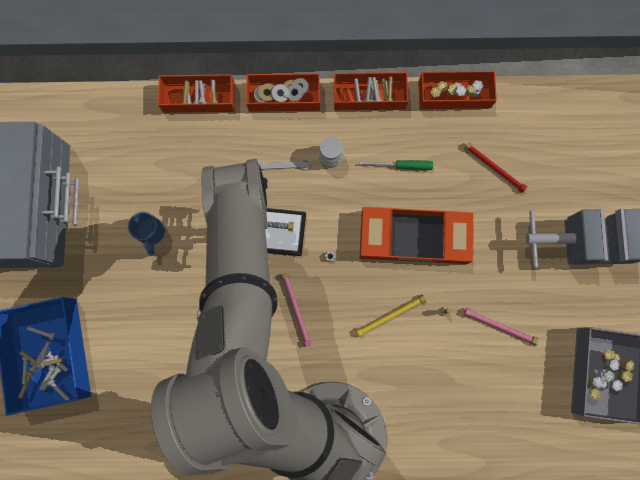

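The predicted ends of a level bolt match the side picture: head at (230,243) and nut at (350,340) in the crop. The bystanders are where they were in the top view. Handing in.

```bash
python3 -c "
from bench import ctrl
s=ctrl.sense();print(s['time_s'],s['finger_gap'],abs(s['qd']).max());print(ctrl.hand_in())"
```

```text
18.275 0.012946014082594059 0.00236409208724158
the job is handed in; nothing more can be done
None
```

I got the long grey bolt out of the orange bin and handed the job in at 18.3 s, with the arm still holding it level over the inspection panel. The hand-in gives no verdict, so the checks below are my own.

**What I did:** I gripped the bolt about 3 mm from its middle and slid it nut-first under the −y cover until the head was clear in the mouth. Lifting against the cover tilted it to an estimated 22°. I then drew it out slantwise, pressed it level across the two covers, and carried it to the panel.

**Last checks before hand-in:**
- **Grip:** the fingers stood 12.9 mm apart on the 14 mm shank and the arm was practically still. I left the grip at 45 N.
- **Position:** the bolt's middle should be a few millimetres at most from the panel's centre and about 10 cm above its face. This comes from the measured tool pose and where I gripped the bolt, because the arm hid the bolt's middle from the top camera.
- **Level and direction:** the tool's axis is within about 1° of the panel's length. In the side picture the bolt's ends lie within about 2 pixels of where a level bolt would show them, with the nut end perhaps 1–2 mm high.
- **Bystanders:** those I could see in the top view stood where they began. The arm hid the washer and part of the wrench there; both were in view in the wrist camera, but I did not measure them.

No check failed, but the 22° tilt and the end heights on the way out were estimated from the wrist pictures, not measured directly.

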